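# Clip the dip tubes onto the rack in size order

## Task

The clip rack already holds the shortest and the longest of four bioreactor dip tubes, one at each end. Click the two loose dip tubes, the steel tubes with a white square block in the middle, fully home into the two empty places between them, so that the four tubes run in order of length along the rack. Leave the two tubes at the ends clipped in.

Things in the scene. Friction and masses are not known exactly. Their poses are not given: they have to be found in the camera images.
- rack_mid (a point): Middle of the clip rack, 36 mm above the bench (axis height of a seated tube). Fixed grey plate 130 x 310 x 8 mm with two aluminium rails along its y axis at x = -40 and +40 mm, tops 30 mm above the bench. Four places for tubes at y = -117, -39, +39, +117 mm, x = 0; tubes lie along the rack's x axis, either end forward. z is up.
- place_a (a point): Inner, empty place of the rack at y = -39 mm, on the axis of a seated tube. It is a pair of black spring clips, one on each rail, 12 mm long in x with 68 mm free between them for the block and the fingers. Their jaws form a funnel about 26 mm wide at its top, 20 mm above this point. x is the direction of the tube. Neighbouring places are 78 mm away.
- place_b (a point): The other inner, empty place, at y = +39 mm, the same. A tube pushed straight down meets the jaws about 12 mm above its seat, spreads them (about 10 N, up to 25 N if crooked), snaps past and comes to rest on the rails with its axis at this point's height. Let go before that, it stays up on the jaws.
- tube_110_center (a point): Centre of the shortest dip tube, 110 mm long, already clipped into one end place of the rack (either end). Like all four: a steel tube 12 mm in diameter along its x axis, through the middle of a white square block 30 mm long (x), 20 mm wide (y) and 20 mm high (z). The point lies on the tube axis in the middle of the block.
- tube_150_center (a point): Centre of the 150 mm dip tube, loose on the bench, lying on its block, tube axis 10 mm above the bench. Steel tube of 12 mm diameter along x, white block 30 x 20 x 20 mm (x, y, z) in the middle; about 70 to 140 g. Grip the block across its 20 mm width (y).
- tube_190_center (a point): Centre of the 190 mm dip tube, loose on the bench, otherwise the same as the 150 mm one; about 85 to 170 g.
- tube_230_center (a point): Centre of the longest dip tube, 230 mm long, already clipped into the end place of the rack opposite the 110 mm tube; otherwise the same.
Not all that is in view belongs to the job. Leave any red or yellow look-alike of the part that bears tube_150_center alone.

How it is judged:
By the outcome, as a careful person would: the job done as asked, in the order asked, and still so for the second after the job is handed in, with the robot touching nothing.
It also fails if it takes over 58 s, if anything falls off the work surface, if the arm or the gripper's body presses on something with over 40 N, if the wrist force passes 120 N, or if a joint passes its speed limit or range.

## Robot

A 6-joint arm with a two-finger parallel gripper is mounted at the origin on the work surface. World frame = base frame: x ahead of the robot, y to its left, z up, the work surface at z = 0. Lengths are in m, angles in rad, forces in N, time in s.
With the tool pointing down it reaches from about 0.325 to 0.875 m from the base axis. Payload 4.4 kg.
Tool frame: the origin (TCP) lies at the very end of the fingers, on their centre line; the grasp point (between the pads) lies 19 mm behind it (bot.tcp_to_grasp is the distance from the TCP to the grasp point, in m); z points along the fingers, x is the direction in which the jaws open and shut, and the axes are right-handed (so a half turn about z gives the same grasp; the last joint's range is limited). The gripper opens to 85 mm and grips with 20 to 120 N. Pads are 22 mm wide; open, the fingers measure 114 mm over their backs; the gripper's body (76 mm by 85 mm) begins 54 mm behind the grasp point. The pads swing forward as they close: fully open they stand 13 mm farther back than shut.
Start: joints at [-1.333, 0.207, 1.542, -0, 1.393, -0.15], TCP at [0.218, -0.532, 0.231] pointing down, gripper open.
Joint ranges: [-2.73, 2.73], [-0.86, 2.22], [0.23, 2.46], [-1.11, 4.25], [0.08, 2.63], [-2.82, 2.82]. Speed limits (rad/s): [2.79, 2.79, 3.14, 3.14, 3.14, 3.14].

## Interface

Orientations are given as a unit quaternion [w, x, y, z].
In Python, from bench import bot, vision, ticket gives the robot as it stands.
- The arm moves only by the tool arm_command, never from a script. Its argument "increments" is one flat list of numbers, 6 for each row, row after row: the shift along the tool's x, y, z in cm, then the turn, a rotation vector about the tool's x, y, z in degrees. A call has 1 to 5 rows; each row shifts and turns the commanded pose from where the row before left it, along the tool's axes as they then stand; what a row does not reach is not made up. A row lasts 1/8 s, in which the tool goes at most 62.5 mm and 10.7 degrees, less where a joint would pass 70% of its speed; a pose out of reach is approached as far as the arm can. A call is refused whole if a number of a shift passes 6.25 or a number of a turn 10.7, either way. A call with a gripper value outside its range is refused whole. "claw" is the opening, from 0 (shut) to 1 (fully open), set as the call begins (left out, the last holds). The fingers move at their own pace and stop on an object; the grip force is fixed at half the most. Time passes only in rows, so rows that do not move let the fingers close. It gives the time, the measured TCP pose, the force and the opening at its end, in the units of the state.
- bot.get_obs(): the state, without advancing time (a new reading comes with each control period).
- vision.grab_frame(name): name is "side" or "top" or "wrist"; returns the picture (384x512x3 uint8, red, green, blue); there is no depth.
- vision.camera_params(name): a dict with "vertical_fov" (degrees; the focal length in pixels is half the picture's height over the tangent of half this angle, whatever the lens; pixels are square), "cx", "cy" (the principal point, pixels), "camera_from_world" (4x4, takes a point from world to camera coordinates); the wrist camera has in their place "tool_from_camera" (4x4, takes a point from camera to tool coordinates, whose origin is the TCP and whose axes are the tool frame's). Camera axes: x right, y down, z forward; pixel columns grow to the right and rows downward; lengths in m; the calibration is good to about 2 mm. A picture is of the moment at which its call begins: read the wrist's pose just before it. camera_params takes no time and is no camera call.
- ticket.finish_job(): hands the job in, once; it reports no verdict.
The state is a dict: "time_s": time; "qpos": joint angles; "qvel": joint speeds; "joint_torque": joint torques, N m; "tcp_pos": TCP position; "eef_rot": TCP orientation; "wrist_force": force on the tool from outside, world axes, zero at the start; "torque": the same for the moment, N m; "finger_gap": opening from 0.0 (shut) to 1.0 (fully open).
Only numpy, scipy, OpenCV 4.12 (cv2) and the standard library are available. Lean on these libraries where they do the work, as an engineer would, in place of code of your own. Each camera call takes 0.05 s, during which the arm holds its last target.

## Working session

There is one attempt and no reset: what is moved stays moved. The work goes in short steps, Python scripts to look and compute and a tool call to move; the robot and the scene stay as the last step left them, time stands still between calls to the robot, and variables do not carry over. Pictures are saved under pics/ and viewed, and the job is handed in when it is done.

Besides the shell and the picture viewer there is one more tool, called after ">>>" by a JSON object that holds its "fn" and its "kwargs", one argument or row to a line. arm_command: Moves the arm, as the interface text tells. Its arguments: {"type":"object","properties":{"increments":{"type":"array"},"claw":{"type":"number"}},"required":["increments"]}

```bash
ls; mkdir -p pics; python3 - <<'E'
from bench import bot, vision, ticket
import cv2,json
o=bot.get_obs();print(o)
for n in("side","top","wrist"):
    f=vision.grab_frame(n);cv2.imwrite(f"pics/{n}0.png",f[:,:,::-1]);print(n,vision.camera_params(n))
E
```

```text
pics
{'time_s': 0.0, 'qpos': array([-1.33248792e+00,  2.07429416e-01,  1.54295744e+00,  9.66942570e-07,
        1.39349223e+00, -1.50462754e-01]), 'qvel': array([ 0.00029153, -0.00129205,  0.00085709,  0.00154849, -0.00017665,
       -0.00038063]), 'joint_torque': array([-6.81693091e-04, -3.83037651e+01, -2.91593421e+01, -2.48984325e-04,
        1.07179055e-02, -6.86861554e-06]), 'tcp_pos': array([ 0.21778408, -0.53134521,  0.23011876]), 'eef_rot': array([-7.72453075e-04,  8.30376300e-01, -5.57201842e-01, -8.42770387e-04]), 'wrist_force': array([-1.55161731, -0.83531132, -0.61230447]), 'torque': array([-0.02708059, -0.03303805,  0.01214564]), 'finger_gap': 0.9956439579175744}
side {'vertical_fov': 48.5345164335117, 'cx': 253.29502652192667, 'cy': 186.48388402244242, 'camera_from_world': array([[ 0.99799502, -0.06289483, -0.00708383, -0.4246201 ],
       [-0.05303694, -0.76995269, -0.63589302,  0.08584943],
       [ 0.03454017,  0.63499378, -0.7717447 ,  1.20110373],
       [ 0.        ,  0.        ,  0.        ,  1.        ]])}
top {'vertical_fov': 44.1177132522303, 'cx': 251.39851543018034, 'cy': 191.41988484737388, 'camera_from_world': array([[ 0.00869732, -0.99994866, -0.00520004,  0.04697141],
       [-0.99073916, -0.00791233, -0.13554821,  0.40895106],
       [ 0.13550011,  0.00633079, -0.99075711,  1.21794702],
       [ 0.        ,  0.        ,  0.        ,  1.        ]])}
wrist {'vertical_fov': 59.78441649690149, 'cx': 258.7711956392674, 'cy': 195.21835309944362, 'tool_from_camera': array([[ 9.99999173e-01,  1.23143275e-03, -3.70172795e-04,
         2.50071328e-04],
       [-1.07225626e-03,  9.57470701e-01,  2.88528521e-01,
        -7.40444019e-02],
       [ 7.09733076e-04, -2.88527885e-01,  9.57471230e-01,
        -1.42054527e-01],
       [ 0.00000000e+00,  0.00000000e+00,  0.00000000e+00,
         1.00000000e+00]])}
```

View pics/top0.png

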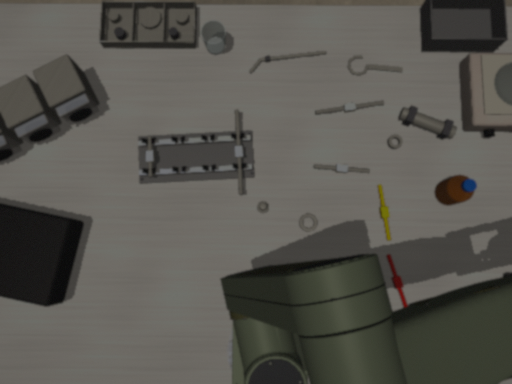

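View pics/side0.png

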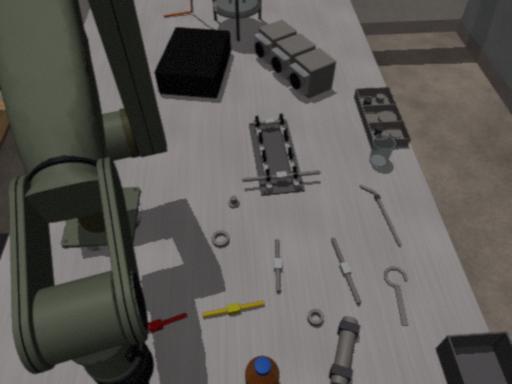

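View pics/wrist0.png

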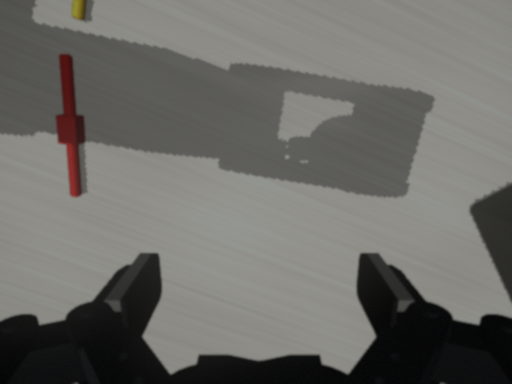

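The top view shows the rack near (195,157), with the 230 mm tube at its right end (240,152) and the 110 mm tube at its left end (150,155). There are two loose grey tubes with white blocks: (349,107) looks longer and (342,168) shorter. The yellow (384,212) and red (398,281) tubes are look-alikes to leave alone. I'll enlarge and measure next.

```bash
cat > h.py <<'E'
import numpy as np, cv2
from bench import bot, vision, ticket
def K(p): 
    f=192/np.tan(np.radians(p['vertical_fov'])/2); return f,p['cx'],p['cy']
def ray(name,uv):
    p=vision.camera_params(name); f,cx,cy=K(p)
    if name=='wrist':
        o=bot.get_obs(); w,x,y,z=o['eef_rot']
        from scipy.spatial.transform import Rotation as R
        T=np.eye(4);T[:3,:3]=R.from_quat([x,y,z,w]).as_matrix();T[:3,3]=o['tcp_pos']
        M=T@p['tool_from_camera']
    else: M=np.linalg.inv(p['camera_from_world'])
    d=M[:3,:3]@np.array([(uv[0]-cx)/f,(uv[1]-cy)/f,1]); return M[:3,3],d
def hit(name,uv,z):
    c,d=ray(name,uv); return c+d*(z-c[2])/d[2]
def proj(name,P):
    p=vision.camera_params(name); f,cx,cy=K(p); q=p['camera_from_world']@np.r_[P,1]; return cx+f*q[0]/q[2],cy+f*q[1]/q[2]
def tri(uvt,uvs):
    c1,d1=ray('top',uvt);c2,d2=ray('side',uvs)
    A=np.stack([d1,-d2],1);s=np.linalg.lstsq(A,c2-c1,rcond=None)[0]
    a,b=c1+s[0]*d1,c2+s[1]*d2; return (a+b)/2,np.linalg.norm(a-b)
E
python3 - <<'E'
import cv2
f=cv2.imread('pics/top0.png')
cv2.imwrite('pics/t_rack.png',cv2.convertScaleAbs(cv2.resize(f[95:210,125:270],None,fx=5,fy=5,interpolation=cv2.INTER_CUBIC),alpha=1.6))
cv2.imwrite('pics/t_tubes.png',cv2.convertScaleAbs(cv2.resize(f[85:190,300:400],None,fx=5,fy=5,interpolation=cv2.INTER_CUBIC),alpha=1.3))
f=cv2.imread('pics/side0.png')
cv2.imwrite('pics/s_rack.png',cv2.convertScaleAbs(cv2.resize(f[105:205,235:330],None,fx=6,fy=6,interpolation=cv2.INTER_CUBIC),alpha=1.6))
E
```

```text
(no output)
```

View pics/t_rack.png

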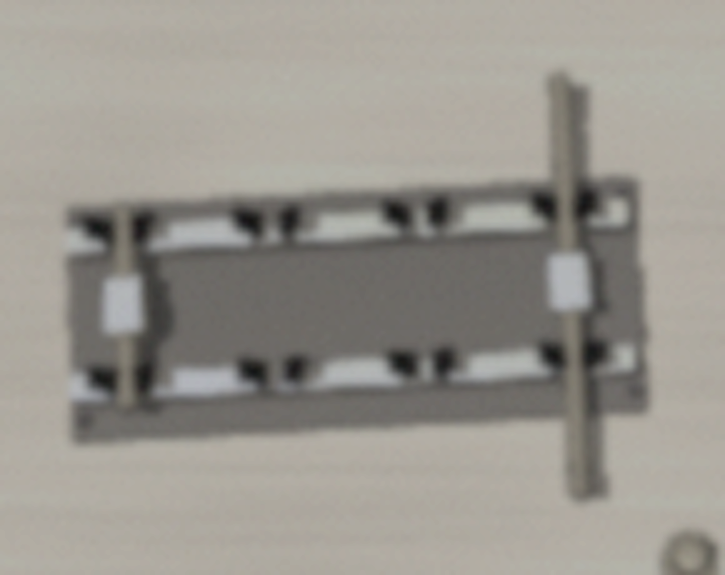

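View pics/t_tubes.png

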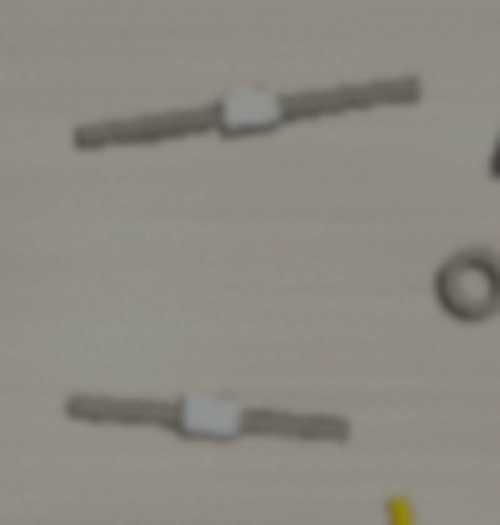

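View pics/s_rack.png

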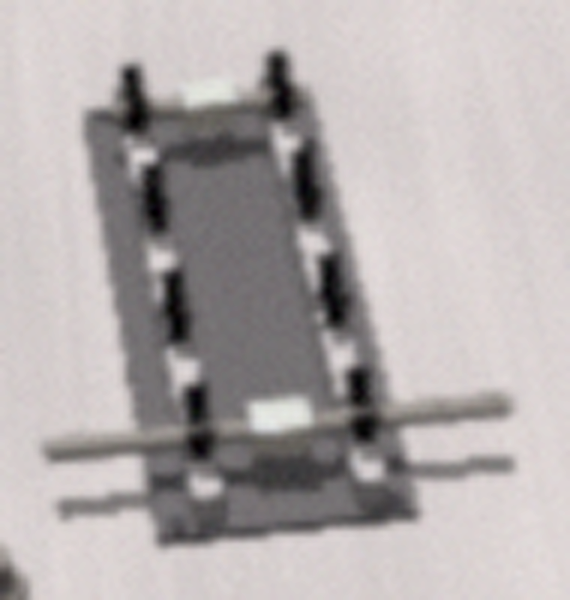

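```bash
python3 - <<'E'
from h import *
f=cv2.imread('pics/top0.png').astype(int)
def blk(u,v,r=6):
    s=f[v-r:v+r+1,u-r:u+r+1]; w=np.clip(s.min(2)-0.0,0,None)
    thr=(s.min(2).max()+np.median(s.min(2)))/2
    m=s.min(2)>thr; ys,xs=np.nonzero(m); return u-r+xs.mean(),v-r+ys.mean(),m.sum()
hsv=None
# blocks by blue excess (white vs beige bench)
def blkb(u,v,r=8):
    s=f[v-r:v+r+1,u-r:u+r+1]; b=s[...,0]-s[...,2]; m=(b>2)&(s.min(2)>90); ys,xs=np.nonzero(m); return round(u-r+xs.mean(),2),round(v-r+ys.mean(),2),m.sum()
for n,u,v,z in(("190",349,107,.02),("150",342,168,.02),("110",150,156,.046),("230",239,151,.046)):
    a=blkb(u,v);print(n,a,hit('top',a[:2],z).round(4))
def c(u,v,ox,oy,z):return hit('top',((u+.5)/5+ox-.5,(v+.5)/5+oy-.5),z)
for n,a,b,z,o in(("230",(558,78),(580,497),.036,(125,95)),("110",(122,212),(128,403),.036,(125,95)),("190?",(77,138),(418,89),.012,(300,85)),("150?",(69,406),(347,429),.012,(300,85))):
    A,B=c(*a,*o,z),c(*b,*o,z);d=A-B;print(n,A.round(4),B.round(4),((A+B)/2).round(4),np.linalg.norm(d).round(4),np.degrees(np.arctan2(d[1],d[0])).round(2))
# clips (black jaw tops), place between pairs
for n,ps in(("mid-left",[(248,222),(290,222),(254,372),(296,370)]),("mid-right",[(400,214),(438,214),(404,364),(444,362)])):
    print(n,np.mean([c(*p,125,95,.056) for p in ps],0).round(4), c(*ps[0],125,95,.056).round(3),c(*ps[2],125,95,.056).round(3))
for p in [(68,212),(75,441),(637,180),(646,408)]: print(c(*p,125,95,.008).round(4))
E
```

```text
190 (np.float64(nan), np.float64(nan), np.int64(0)) [nan nan nan]
150 (np.float64(338.75), np.float64(168.75), np.int64(4)) [ 0.4724 -0.1815  0.02  ]
110 (np.float64(148.96), np.float64(155.77), np.int64(53)) [0.4982 0.3196 0.046 ]
230 (np.float64(238.02), np.float64(151.14), np.int64(49)) [0.5124 0.0863 0.046 ]
230 [0.6265 0.0929 0.036 ] [0.4004 0.0785 0.036 ] [0.5134 0.0857 0.036 ] 0.2265 3.66
110 [0.5512 0.3237 0.036 ] [0.4483 0.3166 0.036 ] [0.4998 0.3202 0.036 ] 0.1031 3.93
190? [ 0.6299 -0.1209  0.012 ] [ 0.6589 -0.3072  0.012 ] [ 0.6444 -0.214   0.012 ] 0.1885 98.83
150? [ 0.4814 -0.1152  0.012 ] [ 0.47   -0.2638  0.012 ] [ 0.4757 -0.1895  0.012 ] 0.149 85.62
mid-left [0.5018 0.2393 0.056 ] [0.541 0.253 0.056] [0.462 0.247 0.056]
mid-right [0.5067 0.1616 0.056 ] [0.546 0.174 0.056] [0.467 0.17  0.056]
[0.5581 0.3595 0.008 ]
[0.4322 0.3506 0.008 ]
[0.5782 0.0503 0.008 ]
[0.4526 0.0444 0.008 ]<stdin>:10: RuntimeWarning: Mean of empty slice.
  ret = ret.dtype.type(ret / rcount)
```

```bash
cat >> h.py <<'E'
from scipy.spatial.transform import Rotation as R
def rot(): w,x,y,z=bot.get_obs()['eef_rot']; return R.from_quat([x,y,z,w])
def goal(yaw):
    a=np.radians(yaw);c,s=np.cos(a),np.sin(a); return R.from_matrix([[c,s,0],[s,-c,0],[0,0,-1]])
def delta(pos,yaw):
    "turn needed (tool rotvec deg), then shift (cm) in tool axes after the turn, and before it"
    o=bot.get_obs(); G=goal(yaw); t=(rot().inv()*G).as_rotvec(degrees=True); d=100*(np.array(pos)-o['tcp_pos'])
    print('t',round(o['time_s'],2),'tcp',o['tcp_pos'].round(4),'F',o['wrist_force'].round(1),'gap',round(o['finger_gap'],3))
    print('turn',t.round(2),'shift after turn',G.inv().apply(d).round(2),'before',rot().inv().apply(d).round(2))
E
python3 -c "
from h import *
delta([.4757,-.1895,.15],-4.4)"
```

```text
t 0.15 tcp [ 0.2178 -0.5315  0.2303] F [-0.2  0.5  0.5] gap 1.0
turn [ -0.07   0.09 -63.32] shift after turn [ 23.09 -36.08   8.03] before [-21.86 -36.83   8.08]
```

>>> {"fn": "arm_command", "kwargs": {
  "increments": [0, 0, 0, 0, 0, -10.5, 0, 0, 0, 0, 0, -10.5, 0, 0, 0, 0, 0, -10.5, 0, 0, 0, 0, 0, -10.5, 0, 0, 0, 0, 0, -10.5],
  "claw": 1
}}

```text
time_s: 0.78
tcp_pos: [0.2179, -0.5318, 0.2308]
eef_rot: [-0.0, 0.992, -0.129, -0.0]
wrist_force: [0.2, -0.0, -0.1]
finger_gap: 1.0
```

>>> {"fn": "arm_command", "kwargs": {
  "increments": [0, 0, 0, 0, 0, -10.5, 3, -4.7, 0, 0, 0, 0, 3, -4.7, 0, 0, 0, 0, 3, -4.7, 0, 0, 0, 0, 3, -4.7, 1, 0, 0, 0]
}}

```text
time_s: 1.4
tcp_pos: [0.3542, -0.3536, 0.2218]
eef_rot: [0.001, 0.999, -0.041, 0.001]
wrist_force: [0.2, -0.1, -0.8]
finger_gap: 1.0
```

>>> {"fn": "arm_command", "kwargs": {
  "increments": [3, -4.7, 1, 0, 0, 0, 3, -4.7, 2, 0, 0, 0, 3, -4.7, 2, 0, 0, 0, 2, -3.2, 2, 0, 0, 0, 0, 0, 0, 0, 0, 0]
}}

```text
time_s: 2.02
tcp_pos: [0.4763, -0.1881, 0.149]
eef_rot: [-0.001, 0.999, -0.039, -0.002]
wrist_force: [-0.4, -0.5, 0.0]
finger_gap: 1.001
```

```bash
python3 -c "
from h import *
delta([.4757,-.1895,.15],-4.4)
f=vision.grab_frame('wrist');cv2.imwrite('pics/w1.png',f[:,:,::-1])
print(vision.camera_params('wrist')['cx'])"
```

```text
t 2.02 tcp [ 0.4763 -0.1881  0.149 ] F [-0.4 -0.5  0. ] gap 1.001
turn [-0.15  0.25 -0.07] shift after turn [-0.05  0.14 -0.1 ] before [-0.05  0.14 -0.1 ]
258.7711956392674
```

View pics/w1.png

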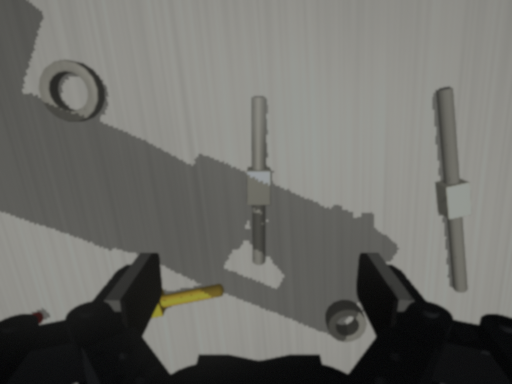

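The 150 mm tube is centred in the wrist view: its block is at (259,187) and its ends at (259,97) and (259,263). The 190 mm tube's block is at (457,199). I'll work out the lengths from the wrist view and look at an enlarged crop to confirm.

```bash
python3 -c "
from h import *
f=cv2.imread('pics/w1.png')
cv2.imwrite('pics/w1c.png',cv2.convertScaleAbs(cv2.resize(f[80:300,220:490],None,fx=2.9,fy=2.7),alpha=1.3))
for a,b,c in(((259,97),(259,263),(259,187)),((444,88),(461,290),(457,199))):
    A,B=hit('wrist',a,.012),hit('wrist',b,.012);d=A-B
    print(A.round(4),B.round(4),((A+B)/2).round(4),np.linalg.norm(d).round(4),np.degrees(np.arctan2(d[1],d[0])).round(2),'blk',hit('wrist',c,.02).round(4))
"
```

```text
[ 0.4825 -0.1182  0.012 ] [ 0.4709 -0.2663  0.012 ] [ 0.4767 -0.1923  0.012 ] 0.1485 85.51 blk [ 0.4769 -0.1909  0.02  ]
[ 0.6302 -0.1229  0.012 ] [ 0.6611 -0.3097  0.012 ] [ 0.6456 -0.2163  0.012 ] 0.1893 99.38 blk [ 0.6443 -0.2146  0.02  ]
```

View pics/w1c.png

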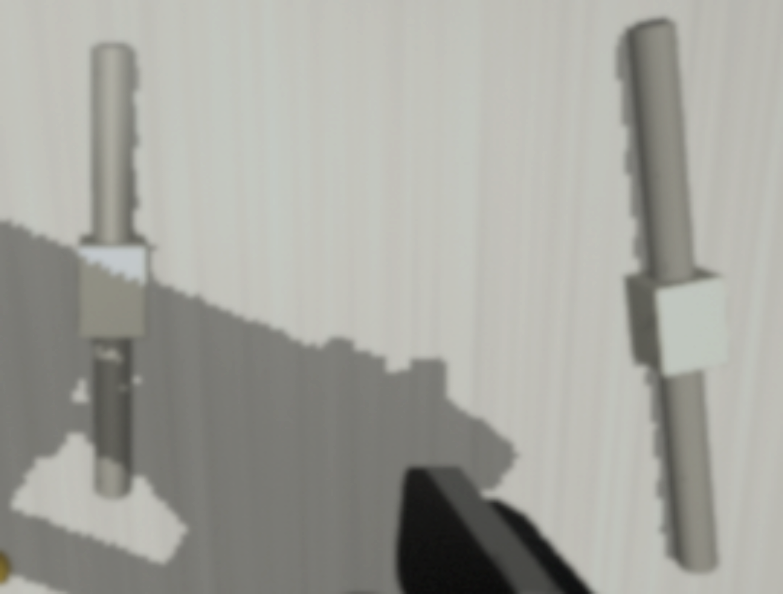

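>>> {"fn": "arm_command", "kwargs": {
  "increments": [0.1, 0.3, 4, 0, 0, 0, 0, 0, 4, 0, 0, 0, 0, 0, 4, 0, 0, 0, 0, 0, 2.4, 0, 0, 0, 0, 0, 0, 0, 0, 0],
  "claw": 0.6
}}

```text
time_s: 2.7
tcp_pos: [0.4757, -0.1948, 0.006]
eef_rot: [-0.001, 0.999, -0.042, -0.002]
wrist_force: [0.1, -0.6, -0.2]
finger_gap: 0.601
```

>>> {"fn": "arm_command", "kwargs": {
  "increments": [0, 0, 0, 0, 0, 0, 0, 0, 0, 0, 0, 0, 0, 0, 0, 0, 0, 0, 0, 0, 0, 0, 0, 0, 0, 0, 0, 0, 0, 0],
  "claw": 0
}}

```text
time_s: 3.32
tcp_pos: [0.4791, -0.1956, 0.0094]
eef_rot: [0.001, 0.999, -0.041, 0.002]
wrist_force: [-2.1, -1.9, 6.5]
finger_gap: 0.216
```

>>> {"fn": "arm_command", "kwargs": {
  "increments": [0, 0, -2, 0, 0, 0, 0, 0, -5, 0, 0, 0, 0, 0, -6, 0, 0, 0, 0, 0, 0, 0, 0, 0, 0, 0, 0, 0, 0, 0]
}}

```text
time_s: 3.95
tcp_pos: [0.4773, -0.194, 0.1373]
eef_rot: [-0.0, 0.999, -0.041, -0.0]
wrist_force: [-0.6, 0.6, -3.1]
finger_gap: 0.216
```

```bash
python3 -c "
from h import *
delta([.503,.240,.13],-86.3)
f=vision.grab_frame('wrist');cv2.imwrite('pics/w2.png',f[:,:,::-1])"
```

```text
t 3.95 tcp [ 0.4773 -0.194   0.1373] F [-0.6  0.6 -3.1] gap 0.216
turn [-0.    0.   81.59] shift after turn [-43.14  -5.37   0.73] before [ -1.   -43.46   0.73]
```

View pics/w2.png

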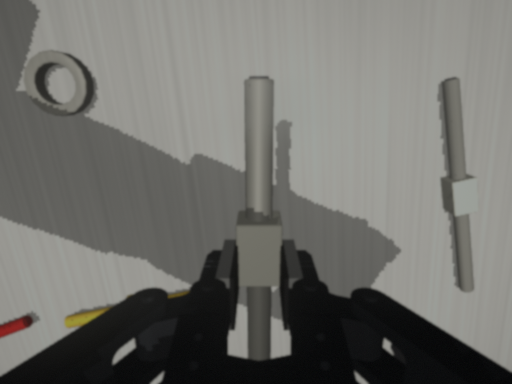

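The 150 mm tube is held and square to the jaws, with its ends at (259,78) and (259,360). I'll compute its offset in the hand while rotating towards the rack.

```bash
python3 -c "
from h import *
p=vision.camera_params('wrist');f,cx,cy=K(p);M=p['tool_from_camera']
for z in (-.012,-.008,-.004):
    P=[]
    for uv in((259,78),(259,360)):
        d=M[:3,:3]@np.array([(uv[0]-cx)/f,(uv[1]-cy)/f,1]);P.append(M[:3,3]+d*(z-M[2,3])/d[2])
    print(z,P[0].round(4),P[1].round(4),((P[0]+P[1])/2).round(4),np.linalg.norm(P[0]-P[1]).round(4))
"
```

```text
-0.012 [ 0.0007 -0.0794 -0.012 ] [ 0.0008  0.0477 -0.012 ] [ 0.0008 -0.0158 -0.012 ] 0.1271
-0.008 [ 0.0007 -0.0796 -0.008 ] [ 0.0008  0.0515 -0.008 ] [ 0.0008 -0.0141 -0.008 ] 0.1311
-0.004 [ 0.0007 -0.0798 -0.004 ] [ 0.0008  0.0552 -0.004 ] [ 0.0008 -0.0123 -0.004 ] 0.135
```

>>> {"fn": "arm_command", "kwargs": {
  "increments": [0, 0, 0, 0, 0, 10.2, 0, 0, 0, 0, 0, 10.2, 0, 0, 0, 0, 0, 10.2, 0, 0, 0, 0, 0, 10.2, 0, 0, 0, 0, 0, 10.2]
}}

```text
time_s: 4.62
tcp_pos: [0.4759, -0.1932, 0.1346]
eef_rot: [-0.0, 0.883, -0.47, -0.003]
wrist_force: [0.3, 0.5, -1.5]
finger_gap: 0.21
```

>>> {"fn": "arm_command", "kwargs": {
  "increments": [0, 0, 0, 0, 0, 10.2, 0, 0, 0, 0, 0, 10.2, 0, 0, 0, 0, 0, 10.2, -6, -0.75, 0, 0, 0, 0, -6, -0.75, 0, 0, 0, 0]
}}

```text
time_s: 5.25
tcp_pos: [0.4832, -0.0723, 0.1348]
eef_rot: [0.001, 0.728, -0.685, -0.002]
wrist_force: [1.2, -0.3, -1.9]
finger_gap: 0.217
```

>>> {"fn": "arm_command", "kwargs": {
  "increments": [-6, -0.75, 0, 0, 0, 0, -6, -0.75, 0, 0, 0, 0, -6, -0.75, 0, 0, 0, 0, -6, -0.75, 0, 0, 0, 0, 0, 0, 0, 0, 0, 0]
}}

```text
time_s: 5.88
tcp_pos: [0.4973, 0.1716, 0.1349]
eef_rot: [0.001, 0.732, -0.682, -0.002]
wrist_force: [-0.2, -0.9, -2.1]
finger_gap: 0.213
```

```bash
python3 -c "
from h import *
delta([.503,.240,.13],-86.3)
f=vision.grab_frame('wrist');cv2.imwrite('pics/w3.png',f[:,:,::-1])"
```

```text
t 5.88 tcp [0.4973 0.1716 0.1349] F [-0.2 -0.9 -2.1] gap 0.213
turn [0.26 0.04 0.36] shift after turn [-6.79 -1.01  0.49] before [-6.78 -1.06  0.49]
```

View pics/w3.png

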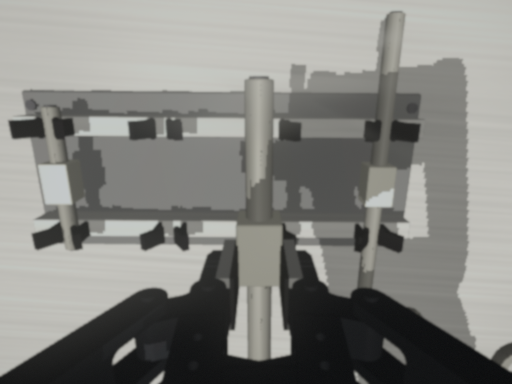

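The wrist view shows the rack with the 110 mm tube at left (block 57,185) and the 230 mm at right (block 380,187). The left empty place has clips at (142,129)/(174,129) and (152,236)/(181,236). I'll enlarge it to measure.

```bash
python3 -c "
import cv2
f=cv2.imread('pics/w3.png')
cv2.imwrite('pics/w3c.png',cv2.convertScaleAbs(cv2.resize(f[95:265,0:220],None,fx=3.5,fy=3.5,interpolation=cv2.INTER_CUBIC),alpha=1.8))"
```

```text
(no output)
```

View pics/w3c.png

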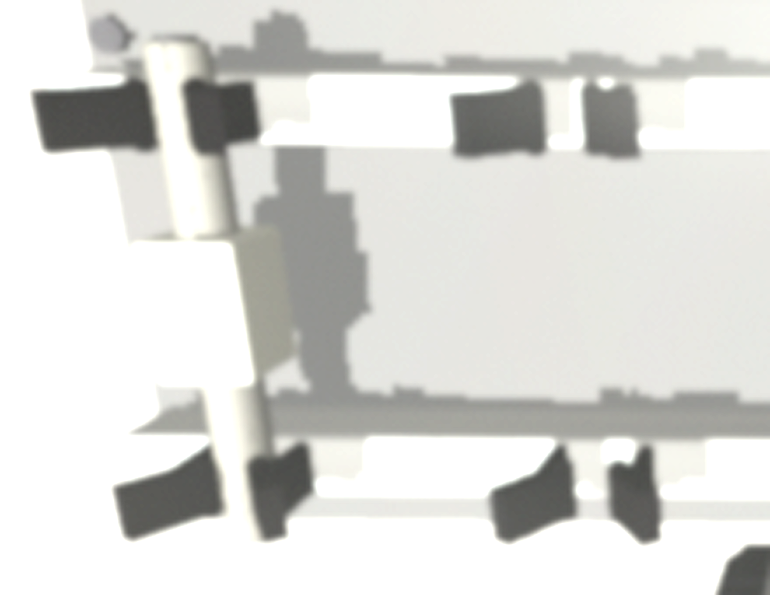

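```bash
python3 - <<'E'
from h import *
e=np.array([np.cos(np.radians(3.7)),np.sin(np.radians(3.7))]);n=np.array([-e[1],e[0]])
L=lambda p:(round(float(p[:2]@e),4),round(float(p[:2]@n),4))
c=lambda u,v:(u/3.5,95+v/3.5)
print('110 axis pts',[L(hit('wrist',c(*q),.036)) for q in((190,100),(208,220),(235,400),(250,500))])
print('230 axis pts',[L(hit('wrist',q,.036)) for q in((395,20),(391,60),(378,150),(372,230))])
print('110 blk',L(hit('wrist',c(190,312),.046)),'230blk',L(hit('wrist',(380,187),.046)))
print('jaws left tips z56',[L(hit('wrist',c(*q),.056)) for q in((454,126),(500,520))])
print('jaws right edge',[(L(hit('wrist',c(*q),.056)),L(hit('wrist',c(*q),.036))) for q in((638,126),(655,500),(586,126))])
print('top est', [L(np.array(q)) for q in((.5134,.0857),(.4998,.3202),(.5124,.0863),(.4982,.3196),(.5018,.2393),(.5067,.1616),(.5053,.2012))])
E
```

```text
110 axis pts [(0.5605, 0.2817), (0.536, 0.2823), (0.4963, 0.2831), (0.4725, 0.2836)]
230 axis pts [(0.6276, 0.0492), (0.6035, 0.0488), (0.5429, 0.0509), (0.4804, 0.0487)]
110 blk (0.5188, 0.2831) 230blk (0.5179, 0.0501)
jaws left tips z56 [(0.5578, 0.2214), (0.4774, 0.2206)]
jaws right edge [((0.5579, 0.1871), (0.5557, 0.1916)), ((0.4821, 0.1883), (0.473, 0.1929)), ((0.5579, 0.1968), (0.5557, 0.2022))]
top est [(0.5179, 0.0524), (0.5194, 0.2873), (0.5169, 0.0531), (0.5178, 0.2868), (0.5162, 0.2064), (0.5161, 0.1286), (0.5172, 0.1682)]
```

>>> {"fn": "arm_command", "kwargs": {
  "increments": [-3.4, -0.3, 1.5, 0, 0, 0.3, -3.4, -0.3, 1.5, 0, 0, 0, 0, 0, 0, 0, 0, 0, 0, 0, 0, 0, 0, 0]
}}

```text
time_s: 6.42
tcp_pos: [0.5008, 0.2344, 0.1063]
eef_rot: [0.001, 0.727, -0.686, -0.0]
wrist_force: [1.1, 0.1, -1.6]
finger_gap: 0.211
```

```bash
python3 -c "
from h import *
delta([.499,.2396,.08],-86.3)
for n in('wrist','side','top'):
  f=vision.grab_frame(n);cv2.imwrite('pics/%s4.png'%n,f[:,:,::-1])
f=cv2.imread('pics/side4.png')[90:210,220:340];g=cv2.imread('pics/top4.png')[100:220,120:240]
cv2.imwrite('pics/st4.png',cv2.convertScaleAbs(cv2.resize(cv2.hconcat([f,g]),None,fx=3.3,fy=3.3,interpolation=cv2.INTER_CUBIC),alpha=1.5))
"
```

```text
t 6.42 tcp [0.5008 0.2344 0.1063] F [ 1.1  0.1 -1.6] gap 0.211
turn [ 0.13 -0.07 -0.39] shift after turn [-0.53  0.14  2.63] before [-0.53  0.14  2.63]
```

View pics/wrist4.png

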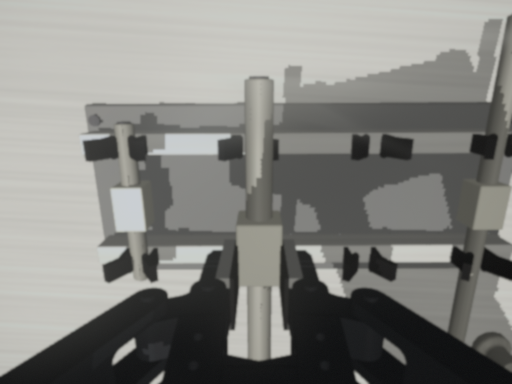

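View pics/st4.png

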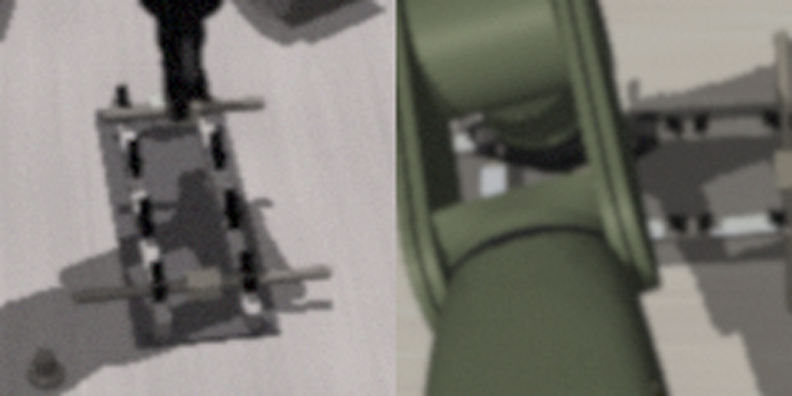

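```bash
cat >> h.py <<'E'
def tl(uv,zt):
    p=vision.camera_params('wrist');f,cx,cy=K(p);M=p['tool_from_camera']
    d=M[:3,:3]@np.array([(uv[0]-cx)/f,(uv[1]-cy)/f,1]);return (M[:3,3]+d*(zt-M[2,3])/d[2]).round(4)[:2]
E
python3 - <<'E'
from h import *
z=bot.get_obs()['tcp_pos'][2]
print('110',[tl(q,z-.036) for q in((124,128),(127.5,175),(137,265))],'blk',tl((128,208),z-.046))
print('230',[tl(q,z-.036) for q in((506,60),(497,125),(473,255),(461,320))],'blk',tl((487,205),z-.046))
print('hand',[tl(q,-.004) for q in((259,78),(259,200))])
E
```

```text
110 [array([-0.0849, -0.0538]), array([-0.0862, -0.0234]), array([-0.0868,  0.0424])] blk [-0.0842 -0.004 ]
230 [array([ 0.147 , -0.0939]), array([ 0.1495, -0.0559]), array([0.1512, 0.0342]), array([0.1522, 0.0882])] blk [ 0.1465 -0.0063]
hand [array([ 0.    , -0.0803]), array([ 0.0001, -0.0303])]
```

>>> {"fn": "arm_command", "kwargs": {
  "increments": [-0.7, 0, 1, 0, 0, 0, 0, 0, 1.5, 0, 0, 0, 0, 0, 0, 0, 0, 0, 0, 0, 0, 0, 0, 0]
}}

```text
time_s: 7.08
tcp_pos: [0.5006, 0.243, 0.0818]
eef_rot: [0.0, 0.728, -0.686, -0.0]
wrist_force: [0.2, -0.4, -1.8]
finger_gap: 0.214
```

```bash
python3 -c "
from h import *
delta([.499,.2396,.03],-86.3)
for n in('wrist','side'):
  f=vision.grab_frame(n);cv2.imwrite('pics/%s5.png'%n,f[:,:,::-1])
f=cv2.imread('pics/side5.png')[90:190,220:340]
cv2.imwrite('pics/s5.png',cv2.convertScaleAbs(cv2.resize(f,None,fx=6,fy=6,interpolation=cv2.INTER_CUBIC),alpha=1.5))
"
```

```text
t 7.08 tcp [0.5006 0.243  0.0818] F [ 0.2 -0.4 -1.8] gap 0.214
turn [ 0.05 -0.01 -0.32] shift after turn [0.33 0.18 5.18] before [0.33 0.18 5.18]
```

View pics/wrist5.png

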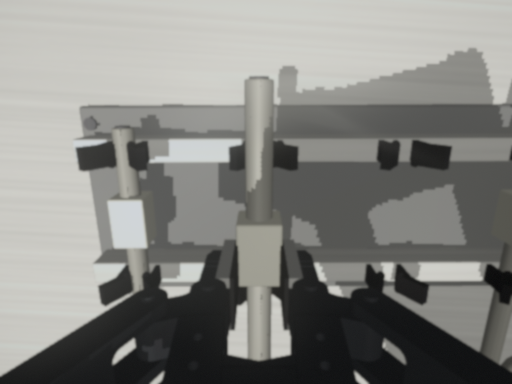

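View pics/s5.png

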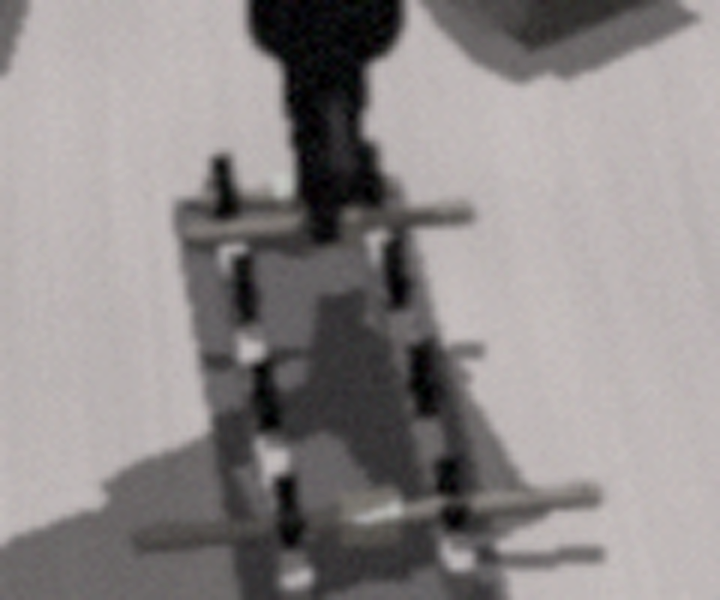

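The clip jaws are visible on either side of the tube at columns 229 to 298 (middle 263.5), while the tube is at 259. The hand is therefore about 2.5 mm too far left, so I'll correct by +0.25 cm and press down.

>>> {"fn": "arm_command", "kwargs": {
  "increments": [0.25, 0, 0.5, 0, 0, 0, 0, 0, 1, 0, 0, 0, 0, 0, 0, 0, 0, 0]
}}

```text
time_s: 7.55
tcp_pos: [0.4998, 0.2401, 0.0659]
eef_rot: [0.001, 0.728, -0.686, -0.001]
wrist_force: [0.7, 0.5, -1.4]
finger_gap: 0.215
```

```bash
python3 -c "
from h import *
delta([.499,.2396,.03],-86.3)
f=vision.grab_frame('wrist')[:,:,::-1]
cv2.imwrite('pics/w6.png',cv2.resize(f[60:320,180:340],None,fx=2.3,fy=2.3,interpolation=cv2.INTER_CUBIC))
"
```

```text
t 7.55 tcp [0.4998 0.2401 0.0659] F [ 0.7  0.5 -1.4] gap 0.215
turn [ 0.17 -0.04 -0.33] shift after turn [0.04 0.08 3.59] before [0.04 0.07 3.59]
```

View pics/w6.png

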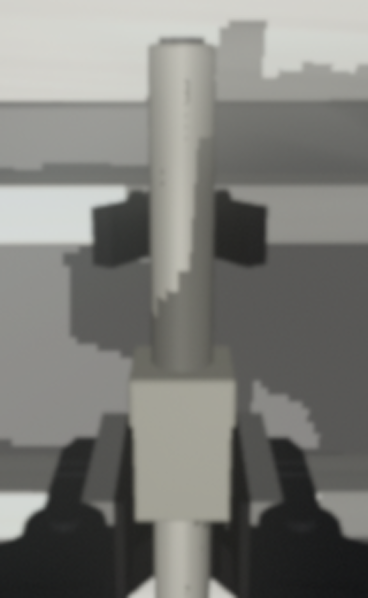

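The clips at columns 92 to 267 are centred on the tube (182), so it is lined up. Pressing down.

>>> {"fn": "arm_command", "kwargs": {
  "increments": [0, 0, 0.8, 0, 0, 0, 0, 0, 0.8, 0, 0, 0, 0, 0, 0.6, 0, 0, 0, 0, 0, 0.6, 0, 0, 0, 0, 0, 0, 0, 0, 0]
}}

```text
time_s: 8.22
tcp_pos: [0.5016, 0.2406, 0.0389]
eef_rot: [-0.001, 0.728, -0.686, 0.0]
wrist_force: [1.9, 1.0, -3.0]
finger_gap: 0.212
```

>>> {"fn": "arm_command", "kwargs": {
  "increments": [0, 0, 0.3, 0, 0, 0, 0, 0, 0, 0, 0, 0]
}}

```text
time_s: 8.48
tcp_pos: [0.5, 0.2404, 0.0355]
eef_rot: [0.001, 0.728, -0.686, -0.001]
wrist_force: [0.5, 0.3, -1.8]
finger_gap: 0.216
```

>>> {"fn": "arm_command", "kwargs": {
  "increments": [0, 0, 0.3, 0, 0, 0, 0, 0, 0, 0, 0, 0]
}}

```text
time_s: 8.72
tcp_pos: [0.5003, 0.2405, 0.0352]
eef_rot: [0.001, 0.728, -0.686, -0.001]
wrist_force: [-6.6, -2.5, 13.2]
finger_gap: 0.208
```

>>> {"fn": "arm_command", "kwargs": {
  "increments": [0, 0, 0.3, 0, 0, 0, 0, 0, 0, 0, 0, 0]
}}

```text
time_s: 8.98
tcp_pos: [0.5003, 0.2406, 0.0349]
eef_rot: [0.001, 0.728, -0.686, -0.001]
wrist_force: [-13.2, -4.9, 30.0]
finger_gap: 0.21
```

```bash
python3 -c "
from h import *
delta([.499,.2396,.03],-86.3)
f=vision.grab_frame('wrist')[:,:,::-1]
cv2.imwrite('pics/w7.png',f)
"
```

```text
t 8.97 tcp [0.5003 0.2406 0.0349] F [-13.2  -4.9  30. ] gap 0.21
turn [ 0.16 -0.06 -0.28] shift after turn [0.09 0.14 0.49] before [0.09 0.14 0.49]
```

View pics/w7.png

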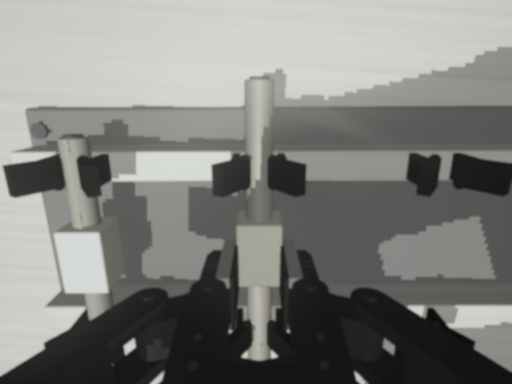

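The jaws have closed over the tube and there is a hard stop at TCP z 0.035, which matches the seat height given the grip offset. Unloading, releasing and lifting.

>>> {"fn": "arm_command", "kwargs": {
  "increments": [0, 0, -0.5, 0, 0, 0, 0, 0, 0, 0, 0, 0]
}}

```text
time_s: 9.28
tcp_pos: [0.5008, 0.2405, 0.0353]
eef_rot: [0.0, 0.728, -0.686, -0.0]
wrist_force: [-0.8, -0.2, 2.2]
finger_gap: 0.218
```

>>> {"fn": "arm_command", "kwargs": {
  "increments": [0, 0, 0, 0, 0, 0, 0, 0, 0, 0, 0, 0, 0, 0, 0, 0, 0, 0],
  "claw": 0.55
}}

```text
time_s: 9.65
tcp_pos: [0.5011, 0.2406, 0.0351]
eef_rot: [0.0, 0.728, -0.686, -0.0]
wrist_force: [-0.3, 0.1, -1.1]
finger_gap: 0.547
```

>>> {"fn": "arm_command", "kwargs": {
  "increments": [0, 0, -2, 0, 0, 0, 0, 0, -4, 0, 0, 0, 0, 0, -6, 0, 0, 0, 0, 0, 0, 0, 0, 0]
}}

```text
time_s: 10.15
tcp_pos: [0.5057, 0.242, 0.1617]
eef_rot: [-0.006, 0.728, -0.686, 0.003]
wrist_force: [-0.0, -0.6, 0.7]
finger_gap: 0.552
```

```bash
python3 -c "
from h import *
delta([.645,-.2155,.14],9.3)
f=vision.grab_frame('wrist')[:,:,::-1]
cv2.imwrite('pics/w8.png',f)
f=vision.grab_frame('side')[:,:,::-1]
cv2.imwrite('pics/s8.png',cv2.convertScaleAbs(cv2.resize(f[90:210,220:340],None,fx=5,fy=5,interpolation=cv2.INTER_CUBIC),alpha=1.5))
"
```

```text
t 10.15 tcp [0.5057 0.242  0.1617] F [-0.  -0.6  0.7] gap 0.552
turn [ -0.71  -0.49 -95.92] shift after turn [ 6.36 47.4   2.17] before [ 46.5  -11.18   2.17]
```

View pics/w8.png

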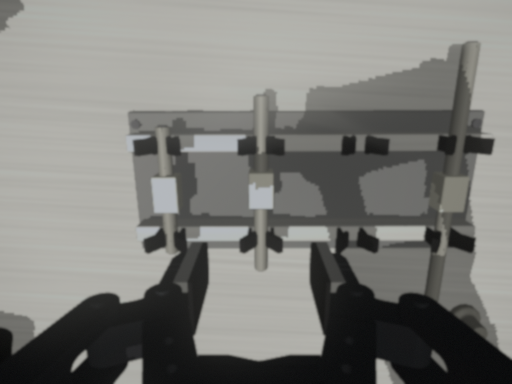

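View pics/s8.png

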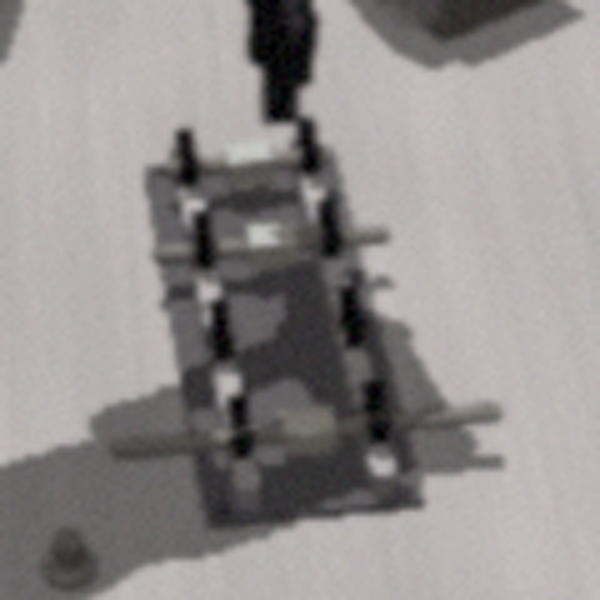

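The 150 mm tube (block 261,190) sits in both clips at the same level as the 110 and 230 mm tubes. Next, the 190 mm tube.

>>> {"fn": "arm_command", "kwargs": {
  "increments": [0, 0, 0, 0, 0, -10.6, 0, 0, 0, 0, 0, -10.6, 0, 0, 0, 0, 0, -10.6, 0, 0, 0, 0, 0, -10.6, 0, 0, 0, 0, 0, -10.6]
}}

```text
time_s: 10.88
tcp_pos: [0.4993, 0.24, 0.1526]
eef_rot: [0.001, 0.958, -0.286, -0.002]
wrist_force: [0.4, -0.6, -0.2]
finger_gap: 0.55
```

>>> {"fn": "arm_command", "kwargs": {
  "increments": [0, 0, 0, 0, 0, -10.6, 0, 0, 0, 0, 0, -10.6, 0, 0, 0, 0, 0, -10.6, 0, 0, 0, 0, 0, -10.6, 0.8, 5.9, 0, 0, 0, 0]
}}

```text
time_s: 11.5
tcp_pos: [0.5157, 0.1855, 0.1528]
eef_rot: [-0.0, 0.997, 0.08, -0.002]
wrist_force: [0.9, 0.3, 0.4]
finger_gap: 0.549
```

>>> {"fn": "arm_command", "kwargs": {
  "increments": [0.8, 5.9, 0, 0, 0, 0, 0.8, 5.9, 0, 0, 0, 0, 0.8, 5.9, 0, 0, 0, 0, 0.8, 5.9, 0, 0, 0, 0, 0.8, 5.9, 0, 0, 0, 0]
}}

```text
time_s: 12.12
tcp_pos: [0.6012, -0.1034, 0.1526]
eef_rot: [-0.001, 0.997, 0.076, -0.002]
wrist_force: [0.2, -0.4, 0.4]
finger_gap: 0.55
```

>>> {"fn": "arm_command", "kwargs": {
  "increments": [0.8, 5.9, 1, 0, 0, 0, 0.8, 5.9, 1, 0, 0, 0, 0, 0, 0, 0, 0, 0, 0, 0, 0, 0, 0, 0]
}}

```text
time_s: 12.62
tcp_pos: [0.6348, -0.2155, 0.1327]
eef_rot: [-0.001, 0.997, 0.076, -0.002]
wrist_force: [0.3, 0.1, 1.1]
finger_gap: 0.546
```

```bash
python3 -c "
from h import *
delta([.645,-.2155,.14],9.1)
f=vision.grab_frame('wrist')[:,:,::-1]
cv2.imwrite('pics/w9.png',f)
"
```

```text
t 12.62 tcp [ 0.6348 -0.2155  0.1327] F [0.3 0.1 1.1] gap 0.546
turn [-0.18  0.21 -0.37] shift after turn [ 1.01  0.17 -0.73] before [ 1.01  0.16 -0.74]
```

View pics/w9.png

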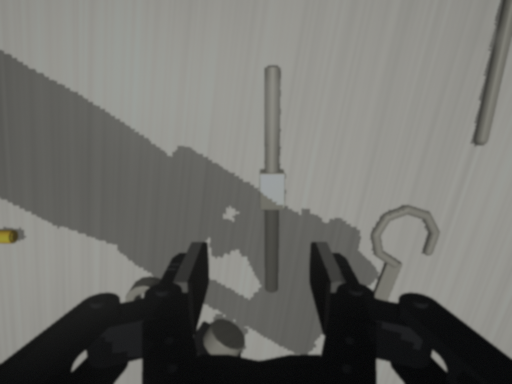

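The 190 mm tube is in view: block (272,189), ends (273,67) and (272,290).

```bash
python3 -c "
from h import *
z=bot.get_obs()['tcp_pos'][2]
a,b=tl((273,67),z-.012),tl((271.5,290),z-.012);print(a,b,(a+b)/2,np.linalg.norm(a-b),np.degrees(np.arctan2((a-b)[0],-(a-b)[1])));print(tl((272,190),z-.02), tl((259,190),z-.02))
"
```

```text
[ 0.011  -0.0931] [0.0122 0.0949] [0.0116 0.0009] 0.18800382974822613 -0.36571277495265314
[ 0.0111 -0.0009] [ 0.0008 -0.0009]
```

>>> {"fn": "arm_command", "kwargs": {
  "increments": [1.05, 0, 3, 0, 0, -0.4, 0, 0, 4, 0, 0, 0, 0, 0, 4, 0, 0, 0, 0, 0, 1.4, 0, 0, 0, 0, 0, 0, 0, 0, 0]
}}

```text
time_s: 13.3
tcp_pos: [0.646, -0.2131, 0.0106]
eef_rot: [-0.001, 0.997, 0.081, -0.001]
wrist_force: [0.2, 0.0, 1.1]
finger_gap: 0.547
```

>>> {"fn": "arm_command", "kwargs": {
  "increments": [0, 0, 0, 0, 0, 0, 0, 0, 0, 0, 0, 0, 0, 0, 0, 0, 0, 0, 0, 0, 0, 0, 0, 0, 0, 0, 0, 0, 0, 0],
  "claw": 0
}}

```text
time_s: 13.92
tcp_pos: [0.6486, -0.2154, 0.0142]
eef_rot: [0.001, 0.997, 0.08, 0.002]
wrist_force: [-0.3, 0.8, 6.5]
finger_gap: 0.206
```

>>> {"fn": "arm_command", "kwargs": {
  "increments": [0, 0, -2, 0, 0, 0, 0, 0, -5, 0, 0, 0, 0, 0, -6, 0, 0, 0, 0, 0, 0, 0, 0, 0, 0, 0, 0, 0, 0, 0]
}}

```text
time_s: 14.55
tcp_pos: [0.6465, -0.2146, 0.1421]
eef_rot: [0.0, 0.997, 0.08, 0.0]
wrist_force: [-0.2, 0.4, -1.6]
finger_gap: 0.208
```

```bash
python3 -c "
from h import *
delta([.504,.1612,.13],-86)
f=vision.grab_frame('wrist')[:,:,::-1]
cv2.imwrite('pics/w10.png',f)
"
```

```text
t 14.55 tcp [ 0.6465 -0.2146  0.1421] F [-0.2  0.4 -1.6] gap 0.208
turn [-0.000e+00 -4.000e-02  9.517e+01] shift after turn [-38.48  11.59   1.21] before [ -8.08 -39.37   1.19]
```

View pics/w10.png

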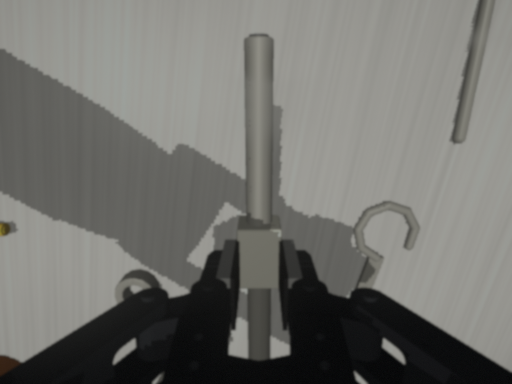

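```bash
python3 -c "
from h import *
print(tl((259,36),0),tl((259,36),.004))"
```

```text
[ 0.0007 -0.0952] [ 0.0007 -0.0958]
```

>>> {"fn": "arm_command", "kwargs": {
  "increments": [0, 0, 0, 0, 0, 10.6, 0, 0, 0, 0, 0, 10.6, 0, 0, 0, 0, 0, 10.6, 0, 0, 0, 0, 0, 10.6, 0, 0, 0, 0, 0, 10.6]
}}

```text
time_s: 15.22
tcp_pos: [0.6448, -0.2138, 0.1381]
eef_rot: [-0.0, 0.927, -0.376, -0.003]
wrist_force: [0.9, 0.3, -1.4]
finger_gap: 0.21
```

>>> {"fn": "arm_command", "kwargs": {
  "increments": [0, 0, 0, 0, 0, 10.6, 0, 0, 0, 0, 0, 10.6, 0, 0, 0, 0, 0, 10.6, 0, 0, 0, 0, 0, 10.6, -5, 1.6, 0, 0, 0, 0]
}}

```text
time_s: 15.85
tcp_pos: [0.6266, -0.1678, 0.1386]
eef_rot: [0.001, 0.728, -0.685, -0.001]
wrist_force: [0.3, 0.7, -1.4]
finger_gap: 0.21
```

>>> {"fn": "arm_command", "kwargs": {
  "increments": [-5.5, 1.6, 0, 0, 0, 0, -5.5, 1.6, 0, 0, 0, 0, -5.5, 1.6, 0, 0, 0, 0, -5.5, 1.6, 0, 0, 0, 0, -5.5, 1.6, 0, 0, 0, 0]
}}

```text
time_s: 16.48
tcp_pos: [0.5268, 0.1049, 0.139]
eef_rot: [0.002, 0.73, -0.684, -0.002]
wrist_force: [0.6, 0.0, -0.1]
finger_gap: 0.21
```

>>> {"fn": "arm_command", "kwargs": {
  "increments": [-5.5, 1.6, 1.5, 0, 0, 0, 0, 0, 1.5, 0, 0, 0, 0, 0, 0, 0, 0, 0, 0, 0, 0, 0, 0, 0]
}}

```text
time_s: 16.98
tcp_pos: [0.5102, 0.156, 0.1109]
eef_rot: [0.0, 0.729, -0.684, -0.0]
wrist_force: [0.2, -0.4, -1.2]
finger_gap: 0.206
```

```bash
python3 -c "
from h import *
delta([.5053,.1627,.07],-86.5)
f=vision.grab_frame('wrist')[:,:,::-1]
cv2.imwrite('pics/w11.png',f)
"
```

```text
t 16.98 tcp [0.5102 0.156  0.1109] F [ 0.2 -0.4 -1.2] gap 0.206
turn [ 0.05 -0.02  0.17] shift after turn [-0.7   0.45  4.09] before [-0.7   0.44  4.09]
```

View pics/w11.png

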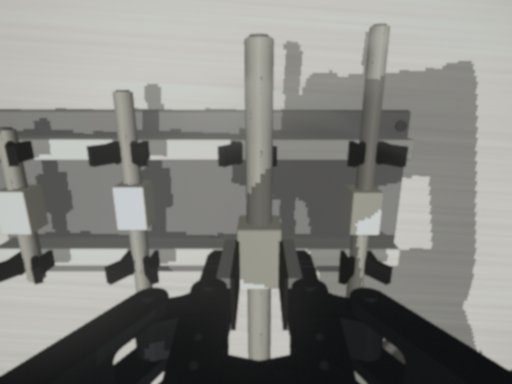

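>>> {"fn": "arm_command", "kwargs": {
  "increments": [-0.65, 0, 1.5, 0, 0, 0, 0, 0, 2, 0, 0, 0, 0, 0, 0, 0, 0, 0, 0, 0, 0, 0, 0, 0]
}}

```text
time_s: 17.52
tcp_pos: [0.5098, 0.1636, 0.0764]
eef_rot: [-0.0, 0.73, -0.684, 0.0]
wrist_force: [0.3, 0.6, -1.5]
finger_gap: 0.207
```

```bash
python3 -c "
from h import *
delta([.5100,.1627,.036],-86.5)
f=vision.grab_frame('wrist')[:,:,::-1]
cv2.imwrite('pics/w12.png',cv2.resize(f[20:320,130:390],None,fx=2,fy=2,interpolation=cv2.INTER_CUBIC))
"
```

```text
t 17.52 tcp [0.5098 0.1636 0.0764] F [ 0.3  0.6 -1.5] gap 0.207
turn [-0.02  0.01  0.25] shift after turn [ 0.09 -0.02  4.04] before [ 0.09 -0.01  4.04]
```

View pics/w12.png

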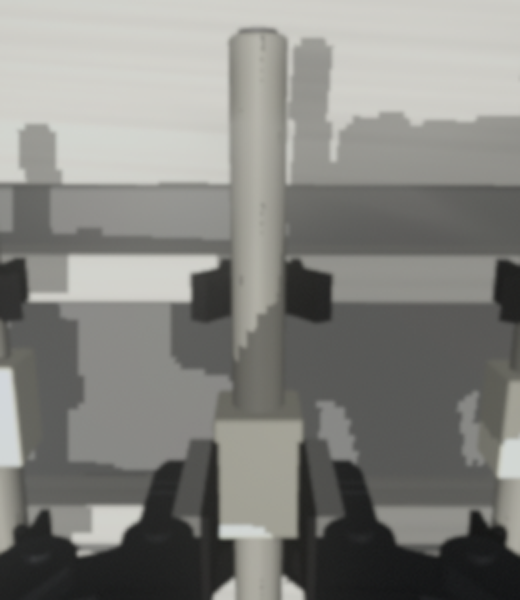

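The clip at columns 191 to 331 (middle 261) lines up with the tube at 258. Pressing.

>>> {"fn": "arm_command", "kwargs": {
  "increments": [0.05, 0, 1, 0, 0, 0.2, 0, 0, 0.8, 0, 0, 0, 0, 0, 0.8, 0, 0, 0, 0, 0, 0.7, 0, 0, 0, 0, 0, 0, 0, 0, 0]
}}

```text
time_s: 18.2
tcp_pos: [0.5095, 0.1631, 0.0423]
eef_rot: [-0.0, 0.729, -0.685, 0.0]
wrist_force: [3.3, -0.1, -6.6]
finger_gap: 0.203
```

>>> {"fn": "arm_command", "kwargs": {
  "increments": [0, 0, 0.3, 0, 0, 0, 0, 0, 0, 0, 0, 0]
}}

```text
time_s: 18.45
tcp_pos: [0.5092, 0.1632, 0.0402]
eef_rot: [0.0, 0.729, -0.685, -0.0]
wrist_force: [0.1, -1.6, -0.7]
finger_gap: 0.208
```

>>> {"fn": "arm_command", "kwargs": {
  "increments": [0, 0, 0.3, 0, 0, 0, 0, 0, 0, 0, 0, 0]
}}

```text
time_s: 18.7
tcp_pos: [0.5093, 0.1632, 0.0399]
eef_rot: [0.001, 0.729, -0.685, -0.0]
wrist_force: [-7.2, -2.0, 17.2]
finger_gap: 0.211
```

Same signature as before: it snapped in, then hit a hard stop. One more push, then unload, release and lift.

>>> {"fn": "arm_command", "kwargs": {
  "increments": [0, 0, 0.25, 0, 0, 0, 0, 0, 0, 0, 0, 0]
}}

```text
time_s: 18.95
tcp_pos: [0.5094, 0.1633, 0.0397]
eef_rot: [0.001, 0.729, -0.684, -0.0]
wrist_force: [-13.1, -3.4, 32.5]
finger_gap: 0.209
```

>>> {"fn": "arm_command", "kwargs": {
  "increments": [0, 0, -0.5, 0, 0, 0, 0, 0, 0, 0, 0, 0]
}}

```text
time_s: 19.2
tcp_pos: [0.5094, 0.1632, 0.04]
eef_rot: [-0.0, 0.729, -0.685, 0.0]
wrist_force: [-0.8, -1.4, 4.4]
finger_gap: 0.208
```

>>> {"fn": "arm_command", "kwargs": {
  "increments": [0, 0, 0, 0, 0, 0, 0, 0, 0, 0, 0, 0, 0, 0, 0, 0, 0, 0],
  "claw": 0.55
}}

```text
time_s: 19.58
tcp_pos: [0.5094, 0.1633, 0.0395]
eef_rot: [0.0, 0.729, -0.685, -0.0]
wrist_force: [-0.5, -0.1, -0.1]
finger_gap: 0.546
```

>>> {"fn": "arm_command", "kwargs": {
  "increments": [0, 0, -2, 0, 0, 0, 0, 0, -4, 0, 0, 0, 0, 0, -6, 0, 0, 0, 0, 0, 0, 0, 0, 0, 0, 0, 0, 0, 0, 0]
}}

```text
time_s: 20.2
tcp_pos: [0.5093, 0.1633, 0.1597]
eef_rot: [-0.0, 0.729, -0.685, 0.0]
wrist_force: [-0.7, 0.0, -0.7]
finger_gap: 0.546
```

```bash
python3 -c "
from h import *
delta([.36,-.1,.25],-86.5)
f=vision.grab_frame('wrist')[:,:,::-1]
cv2.imwrite('pics/w13.png',f)
f=vision.grab_frame('side')[:,:,::-1]
cv2.imwrite('pics/s13.png',cv2.convertScaleAbs(cv2.resize(f[90:210,220:340],None,fx=5,fy=5,interpolation=cv2.INTER_CUBIC),alpha=1.5))
"
```

```text
t 20.2 tcp [0.5093 0.1633 0.1597] F [-0.7  0.  -0.7] gap 0.546
turn [-0.01  0.    0.08] shift after turn [25.36 16.51 -9.03] before [25.34 16.55 -9.03]
```

View pics/w13.png

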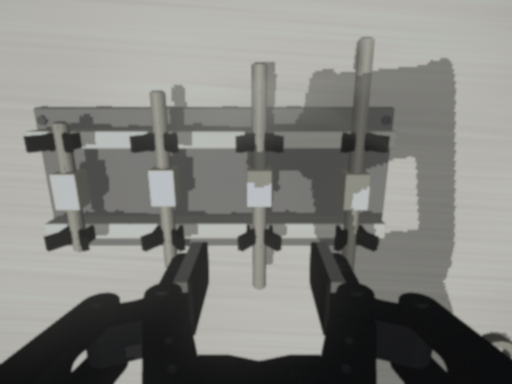

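View pics/s13.png

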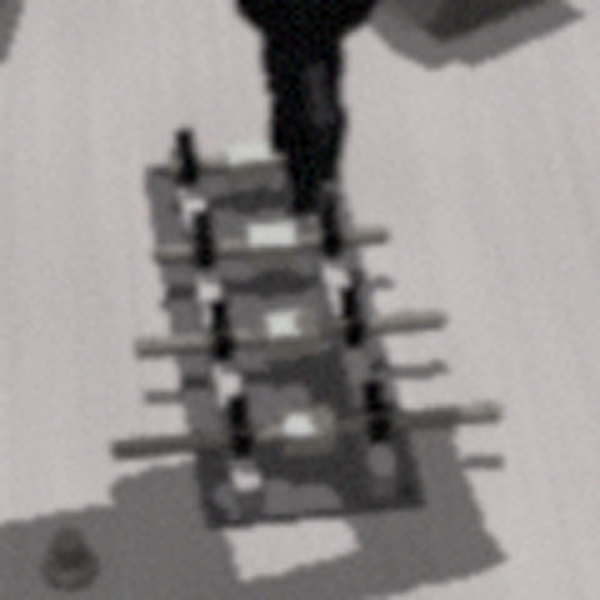

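All four tubes lie in their clips in order of length: wrist-view blocks at (66,191), (162,188), (259,188), (357,191). I'll move the arm clear and check the seat heights from two views.

>>> {"fn": "arm_command", "kwargs": {
  "increments": [5, 2, -2, 0, 0, 0, 5, 2, -2, 0, 0, 0, 5, 2, -2, 0, 0, 0, 5, 2, -2, 0, 0, 0, 5, 2, 0, 0, 0, 0]
}}

```text
time_s: 20.92
tcp_pos: [0.425, -0.0942, 0.2401]
eef_rot: [-0.0, 0.729, -0.685, 0.001]
wrist_force: [0.5, -0.6, 0.0]
finger_gap: 0.554
```

>>> {"fn": "arm_command", "kwargs": {
  "increments": [5, 0, 0, 0, 0, 0, 5, 0, 0, 0, 0, 0, 5, 0, 0, 0, 0, 0, 0, 0, 0, 0, 0, 0, 0, 0, 0, 0, 0, 0]
}}

```text
time_s: 21.55
tcp_pos: [0.4338, -0.2413, 0.2381]
eef_rot: [-0.0, 0.729, -0.685, -0.002]
wrist_force: [0.5, 0.3, 0.6]
finger_gap: 0.545
```

```bash
python3 -c "
from h import *
for n in('side','top'):
  f=vision.grab_frame(n);cv2.imwrite('pics/%s14.png'%n,f[:,:,::-1])
f=cv2.imread('pics/side14.png')[100:200,225:335];g=cv2.imread('pics/top14.png')[95:205,130:260]
cv2.imwrite('pics/s14.png',cv2.convertScaleAbs(cv2.resize(f,None,fx=6,fy=6,interpolation=cv2.INTER_CUBIC),alpha=1.3))
cv2.imwrite('pics/t14.png',cv2.convertScaleAbs(cv2.resize(g,None,fx=5,fy=5,interpolation=cv2.INTER_CUBIC),alpha=1.3))
"
```

```text
(no output)
```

View pics/s14.png

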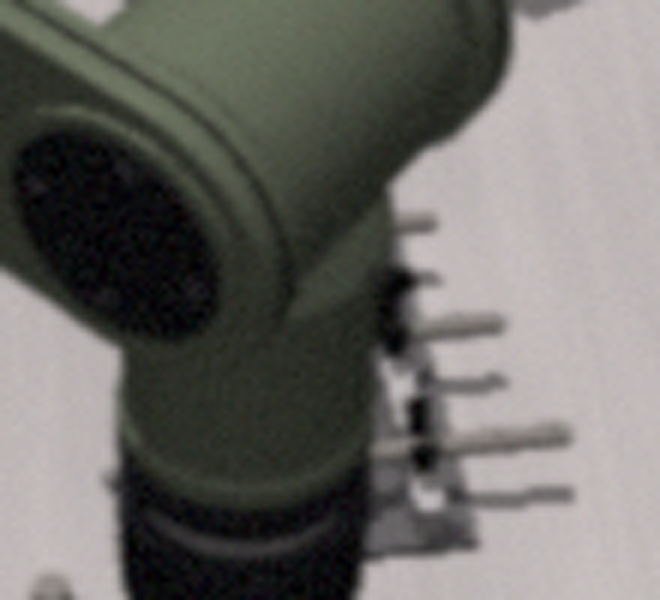

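View pics/t14.png

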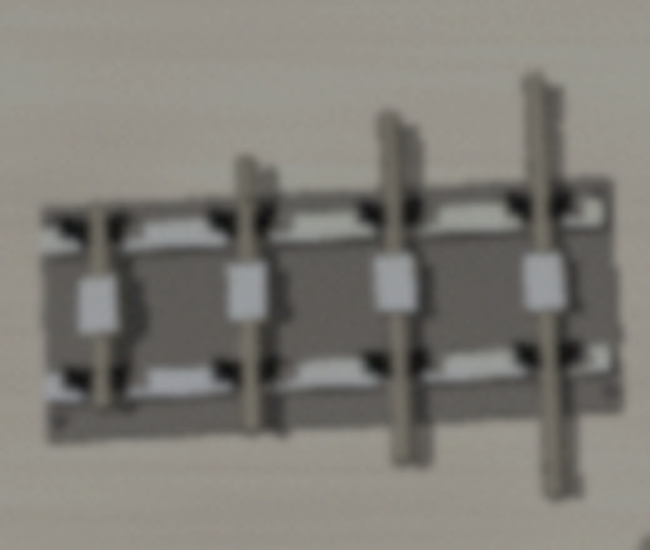

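```bash
python3 - <<'E'
from h import *
s=lambda q:((q[0]+.5)/5+219.5,(q[1]+.5)/5+89.5)
t=lambda q:((q[0]+.5)/5+129.5,(q[1]+.5)/5+94.5)
for n,tn,tf,sn,sf in((150,(254,428),(247,160),(157,253),(385,236)),(190,(402,462),(389,116),(138,348),(445,320)),(230,(555,496),(534,76),(113,449),(500,411))):
    A,e1=tri(t(tn),s(sn));B,e2=tri(t(tf),s(sf));print(n,A.round(4),B.round(4),round(e1,4),round(e2,4),np.linalg.norm(A-B).round(3))
E
```

```text
150 [0.4341 0.2358 0.0415] [0.5789 0.2443 0.0383] 0.0014 0.0012 0.145
190 [0.4176 0.1585 0.038 ] [0.6052 0.1695 0.037 ] 0.0007 0.0011 0.188
230 [0.3995 0.0782 0.0397] [0.6267 0.0923 0.0388] 0.002 0.0001 0.228
```

```bash
python3 -c "
from h import *
print(ticket.finish_job())"
```

```text
the job is handed in; nothing more can be done
None
```

I clicked the 150 mm tube into the inner place beside the 110 mm tube and the 190 mm tube into the one beside the 230 mm tube. The rack now runs 110, 150, 190, 230, and the job was handed in at about 21.7 s, well inside the 58 s limit.

- **Seating:** both tubes snapped past the jaws and met a hard stop on the rails, where I pressed to about 30 N. In the wrist and top views, all four tubes lie in their clips.
- **Heights:** triangulated tube-end heights were 38–42 mm for the 150, 37–38 mm for the 190 and 39–40 mm for the already clipped 230. They agree to within about 4 mm; a tube left up on the jaws would sit about 12 mm higher. These absolute values read 1–6 mm above the nominal 36 mm, including on the 230, so I put that down to measurement error.
- **Disagreement along the way:** the top and wrist cameras differed by about 4 mm on where the rack was. I settled it by centring each tube between its clip jaws in the close wrist view.
- **End state:** the gripper was empty and clear of everything at hand-in. The end tubes showed no visible change, and I did not touch the red and yellow look-alikes.

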